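# Count out an order of connector blocks on the tip-up counting tray

## Robot

A 6-joint arm with a two-finger parallel gripper is mounted at the origin on the work surface. World frame = base frame: x ahead of the robot, y to its left, z up, the work surface at z = 0. Lengths are in m, angles in rad, forces in N, time in s.
With the tool pointing down it reaches from about 0.3 to 0.775 m from the base axis. Payload 14.6 kg.
Tool frame: the origin (TCP) lies midway between the tips of the shut fingers; the grasp point (between the pads) lies 19 mm behind it; z points along the fingers, y is the line along which they close (so a half turn about z gives the same grasp; the last joint's range is limited). The gripper opens to 94 mm and grips with 3 to 60 N. Pads are 16 mm wide; open, the fingers measure 119 mm over their backs; the gripper's body (75 mm by 177 mm) begins 78 mm behind the grasp point.
Start: joints at [-1.317, 0.3, 1.521, -0, 1.321, -0.067], TCP at [0.173, -0.522, 0.205] pointing down, gripper open.
Joint ranges: [-3.03, 3.03], [-0.79, 2.21], [0.23, 2.52], [-1.04, 4.18], [0, 3.07], [-2.55, 2.55]. Speed limits (rad/s): [2.22, 2.22, 2.57, 3.14, 3.14, 3.14].

## Interface

Orientations are given as a unit quaternion [x, y, z, w].
In Python, from rig import * gives the robot as it stands. The module is installed in compiled form; this text tells all that it offers.
- The arm moves only by the shell command python3 -m jog 'ROWS' [OPENING] [FORCE]. ROWS is text: rows parted by semicolons, each of 4 numbers parted by spaces: the shift along the tool's x, y, z in m, then the turn about the tool's z in degrees. In form: dx dy dz twist; .... A call has 1 to 10 rows; each row is the pose to reach, as a shift and turn from the pose commanded when the call began, along the tool's axes at that moment; what a row does not reach only later rows make up. A row lasts 1/10 s, in which the tool goes at most 50 mm and 8.59 degrees, less where a joint would pass 70% of its speed; a pose out of reach is approached as far as the arm can. A call with a gripper value outside its range is refused whole. OPENING is the closure in counts, from 0 (fully open) to 255 (shut), set as the call begins (- or left out, the last holds). The fingers move at their own pace and stop on an object; FORCE is the grip in N (left out, the last holds). Time passes only in rows, so rows that repeat a pose let the fingers close. It gives the time, the measured TCP pose, the force, the opening and the grip force at its end, in the units of the state.
- state(): the state, without advancing time (a new reading comes with each control period).
- grab_frame(name): name is "scene" or "top"; returns the picture (420x560x3 uint8, red, green, blue); there is no depth.
- camera_info(name): a dict with "intrinsics" (3x3 intrinsics, pixels), "R" (3x3) and "t" (3): a world point X has camera coordinates R X + t. Camera axes: x right, y down, z forward; pixel columns grow to the right and rows downward; lengths in m; the calibration is good to about 2 mm. A picture is of the moment at which its call begins. camera_info takes no time and is no camera call.
- sign_off(): hands the job in; it is judged then, once.
Trained networks look in the newest picture that a camera, given by its name, has taken for a name from the list of things; names that differ only in an ending like _2 or _b are one class to them, and where a whole thing is asked for, a point or a joint stands for the part that bears it (a point fixed in the world has none). Each returns a list of dicts, best first, with "conf" (0 to 1); they miss things now and then, are a little off and sometimes report something else, mostly with a low value. They report only what shows in the picture. A call takes as long as a camera call.
- look_for(target, camera): "at" ([column, row] in pixels, amid what is visible of it).
- outline_of(target, camera): "mask" (420x560 bool, what is visible of it) and "at" ([column, row] in pixels, amid what is visible of it).
The state is a dict: "time": time; "joint_positions": joint angles; "joint_vel": joint speeds; "joint_torque": joint torques, N m; "tool_pos": TCP position; "tool_rot": TCP orientation; "ft_force": force on the tool from outside, world axes, zero at the start; "ft_torque": the same for the moment, N m; "grip_width": finger opening in m; "finger_force": force on a finger pad.
Only numpy, scipy, OpenCV 4.12 (cv2) and the standard library are available. Lean on these libraries where they do the work, as an engineer would, in place of code of your own. Each camera call takes 0.05 s, during which the arm holds its last target. There are 200 camera calls.

## Task

Three connector blocks have been ordered: sweep any three of the four white blocks off the blue platform into the trough of the counting tray without lifting them, and shut the orange lid over them. Then put the one extra block back in the red stock bin, and only after that raise the black handle of the tray, tipping it until the three counted blocks have all slid out of the spout into the cardboard order box. Finish with the tray let back down level and the lid still shut, and leave the other goods on the table where they are.

Things in the scene. Friction and masses are not known exactly. Their poses are not given: they have to be found in the camera images.
- counter: Fixed grey stand of the counting tray, about 190 x 215 mm. Origin: on the table under the middle of the tray. Its x axis runs across the tray, from the near rim over the platform to the trough; its y axis runs along the trough towards the spout; z is up. All tray positions below are in this frame, in mm, tray level. Does not move in a run.
- tray (a joint): Tipping of the tray on its stand, rad: 0 = level (at rest on the stand), 0.9 = the stop. It turns about the stand's x direction through the pivot at y = +110, z = 85 (near the spout end), so that lifting the handle end tips the spout end down. It weighs about 0.45 kg, has only slight friction and falls back to level if let go. Blocks start sliding at a tip of about 0.45 to 0.65 rad.
- platform (a point): Centre of the blue platform's top surface, at (-20, 0, 122); it tips with the tray, axes as the stand's at level. The platform is flat, x from -85 to +46 and y from -110 to +110; aluminium rims 3 mm thick and 10 mm high stand at its near (-x) side and both y ends; its +x side is open, a plain edge to the trough.
- trough (a point): Centre of the trough's floor, at (68, 0, 88); it tips with the tray, axes as the stand's at level. The trough runs along y beside the platform, x from +47 to +89, floor 34 mm below the platform, closed at y = -110, open at the +y end, where its spout runs out to y = +153 over the order box.
- tray_handle (a point): Middle of the black round handle bar, at (0, -157, 115): a bar of 12 mm diameter and 98 mm length along x, carried by two thin arms (at x = -45 and +45), 45 mm clear of the tray's -y end wall; free space under it. It tips with the tray. The bar can turn within a light two-finger pinch along y.
- lid (a joint): Orange trough lid, rad: 0 = shut (lying flat on the trough), 1.9 = fully open, as at the start, leaning back beyond upright. Its hinge line is along y at x = +92, z = 122. Once pushed past upright towards the platform it falls shut by its own weight, about 50 g.
- lid_edge (a point): Middle of the lid's free edge. The lid is a plate 46 mm from hinge to free edge, 216 mm long along y and 3 mm thick, with a 10 x 50 mm ridge 10 mm tall along the middle of its outer face (on top when shut).
- block1: White porcelain two-pole connector block with brass screws, 18 x 24 x 15 mm (x, y, z), 18 g. Origin: its centre. All four are alike; they start on the platform in a loose row along y, about 54 mm apart, upright.
- block2: White porcelain two-pole connector block with brass screws, 18 x 24 x 15 mm (x, y, z), 18 g. Origin: its centre. All four are alike; they start on the platform in a loose row along y, about 54 mm apart, upright.
- block3: White porcelain two-pole connector block with brass screws, 18 x 24 x 15 mm (x, y, z), 18 g. Origin: its centre. All four are alike; they start on the platform in a loose row along y, about 54 mm apart, upright.
- block4: White porcelain two-pole connector block with brass screws, 18 x 24 x 15 mm (x, y, z), 18 g. Origin: its centre. All four are alike; they start on the platform in a loose row along y, about 54 mm apart, upright.
- order_box: Open brown cardboard order box under the spout, fixed, 130 x 140 x 45 mm (x, y, z) outside, walls 4 mm. Origin: centre of its underside.
- stock_bin: Open red stock bin, fixed, 130 x 130 x 60 mm outside, walls and floor 4 mm. Origin: centre of its underside. It may stand on either of two places to the right.
- other_bin: Open green bin of brass ferrules, fixed, same size as the red one; not used. Origin: centre of its underside.
- breaker_a: White two-pole circuit breaker, 78 x 36 x 72 mm, to be left alone. Origin: underside.
- breaker_b: White four-pole circuit breaker, 78 x 72 x 72 mm, to be left alone. Origin: underside.
- carton_a: Small brown carton, 85 x 55 x 75 mm, to be left alone. Origin: underside.
- carton_b: Small brown carton, 85 x 55 x 75 mm, to be left alone. Origin: underside.
- tape_roll: Yellow roll of tape, 90 mm across, 20 mm high, to be left alone. Origin: underside.
- screwdriver: Screwdriver lying along its x axis between tray and bins, about 30 mm high, to be left alone.
- calculator: Grey pocket calculator, 150 x 90 x 16 mm, to be left alone. Origin: underside.

How it is judged:
On the way, in this order (a step that is already met when the one before it is completed fails the run):
1. exactly three blocks lie in the trough, the fourth still on the platform, and the lid is not shut yet (((x of block1 in the frame of trough between -0.024 and 0.024 m and y of block1 in the frame of trough between -0.112 and 0.112 m and z of block1 in the frame of trough between 0 and 0.028 m) or (x of block1 in the frame of platform between -0.075 and 0.075 m and y of block1 in the frame of platform between -0.112 and 0.112 m and z of block1 in the frame of platform between 0 and 0.025 m)) and ((x of block2 in the frame of trough between -0.024 and 0.024 m and y of block2 in the frame of trough between -0.112 and 0.112 m and z of block2 in the frame of trough between 0 and 0.028 m) or (x of block2 in the frame of platform between -0.075 and 0.075 m and y of block2 in the frame of platform between -0.112 and 0.112 m and z of block2 in the frame of platform between 0 and 0.025 m)) and ((x of block3 in the frame of trough between -0.024 and 0.024 m and y of block3 in the frame of trough between -0.112 and 0.112 m and z of block3 in the frame of trough between 0 and 0.028 m) or (x of block3 in the frame of platform between -0.075 and 0.075 m and y of block3 in the frame of platform between -0.112 and 0.112 m and z of block3 in the frame of platform between 0 and 0.025 m)) and ((x of block4 in the frame of trough between -0.024 and 0.024 m and y of block4 in the frame of trough between -0.112 and 0.112 m and z of block4 in the frame of trough between 0 and 0.028 m) or (x of block4 in the frame of platform between -0.075 and 0.075 m and y of block4 in the frame of platform between -0.112 and 0.112 m and z of block4 in the frame of platform between 0 and 0.025 m)) and ((height (world z) of each of block1, block2, block3 below 0.118 m and height (world z) of block4 above 0.118 m) or (height (world z) of each of block1, block2, block4 below 0.118 m and height (world z) of block3 above 0.118 m) or (height (world z) of each of block1, block3, block4 below 0.118 m and height (world z) of block2 above 0.118 m) or (height (world z) of block1 above 0.118 m and height (world z) of each of block2, block3, block4 below 0.118 m)) and value of joint lid above 0.5 rad), for 0.2 s.
2. the lid is shut over the three blocks, the extra one still on the platform (value of joint lid below 0.08 rad and ((x of block1 in the frame of trough between -0.024 and 0.024 m and y of block1 in the frame of trough between -0.112 and 0.112 m and z of block1 in the frame of trough between 0 and 0.028 m) or (x of block1 in the frame of platform between -0.075 and 0.075 m and y of block1 in the frame of platform between -0.112 and 0.112 m and z of block1 in the frame of platform between 0 and 0.025 m)) and ((x of block2 in the frame of trough between -0.024 and 0.024 m and y of block2 in the frame of trough between -0.112 and 0.112 m and z of block2 in the frame of trough between 0 and 0.028 m) or (x of block2 in the frame of platform between -0.075 and 0.075 m and y of block2 in the frame of platform between -0.112 and 0.112 m and z of block2 in the frame of platform between 0 and 0.025 m)) and ((x of block3 in the frame of trough between -0.024 and 0.024 m and y of block3 in the frame of trough between -0.112 and 0.112 m and z of block3 in the frame of trough between 0 and 0.028 m) or (x of block3 in the frame of platform between -0.075 and 0.075 m and y of block3 in the frame of platform between -0.112 and 0.112 m and z of block3 in the frame of platform between 0 and 0.025 m)) and ((x of block4 in the frame of trough between -0.024 and 0.024 m and y of block4 in the frame of trough between -0.112 and 0.112 m and z of block4 in the frame of trough between 0 and 0.028 m) or (x of block4 in the frame of platform between -0.075 and 0.075 m and y of block4 in the frame of platform between -0.112 and 0.112 m and z of block4 in the frame of platform between 0 and 0.025 m)) and ((height (world z) of each of block1, block2, block3 below 0.118 m and height (world z) of block4 above 0.118 m) or (height (world z) of each of block1, block2, block4 below 0.118 m and height (world z) of block3 above 0.118 m) or (height (world z) of each of block1, block3, block4 below 0.118 m and height (world z) of block2 above 0.118 m) or (height (world z) of block1 above 0.118 m and height (world z) of each of block2, block3, block4 below 0.118 m))), for 0.2 s.
3. the extra block is in the red stock bin, the three counted blocks still in the trough of the level tray under the shut lid (value of joint lid below 0.08 rad and value of joint tray below 0.04 rad and ((x of block1 in the frame of trough between -0.024 and 0.024 m and y of block1 in the frame of trough between -0.112 and 0.112 m and z of block1 in the frame of trough between 0 and 0.028 m) or (x of block1 in the frame of stock_bin between -0.063 and 0.063 m and y of block1 in the frame of stock_bin between -0.063 and 0.063 m and z of block1 in the frame of stock_bin between 0 and 0.05 m)) and ((x of block2 in the frame of trough between -0.024 and 0.024 m and y of block2 in the frame of trough between -0.112 and 0.112 m and z of block2 in the frame of trough between 0 and 0.028 m) or (x of block2 in the frame of stock_bin between -0.063 and 0.063 m and y of block2 in the frame of stock_bin between -0.063 and 0.063 m and z of block2 in the frame of stock_bin between 0 and 0.05 m)) and ((x of block3 in the frame of trough between -0.024 and 0.024 m and y of block3 in the frame of trough between -0.112 and 0.112 m and z of block3 in the frame of trough between 0 and 0.028 m) or (x of block3 in the frame of stock_bin between -0.063 and 0.063 m and y of block3 in the frame of stock_bin between -0.063 and 0.063 m and z of block3 in the frame of stock_bin between 0 and 0.05 m)) and ((x of block4 in the frame of trough between -0.024 and 0.024 m and y of block4 in the frame of trough between -0.112 and 0.112 m and z of block4 in the frame of trough between 0 and 0.028 m) or (x of block4 in the frame of stock_bin between -0.063 and 0.063 m and y of block4 in the frame of stock_bin between -0.063 and 0.063 m and z of block4 in the frame of stock_bin between 0 and 0.05 m)) and ((world y of each of block1, block2, block3 above -0.2 m and world y of block4 below -0.2 m) or (world y of each of block1, block2, block4 above -0.2 m and world y of block3 below -0.2 m) or (world y of each of block1, block3, block4 above -0.2 m and world y of block2 below -0.2 m) or (world y of block1 below -0.2 m and world y of each of block2, block3, block4 above -0.2 m))), for 0.2 s.
4. the tray is tipped by more than 0.3 rad, the lid shut, and all three counted blocks have slid into the order box (value of joint tray above 0.3 rad and value of joint lid below 0.08 rad and ((x of block1 in the frame of order_box between -0.063 and 0.063 m and y of block1 in the frame of order_box between -0.068 and 0.068 m and z of block1 in the frame of order_box between 0 and 0.04 m) or (x of block1 in the frame of stock_bin between -0.063 and 0.063 m and y of block1 in the frame of stock_bin between -0.063 and 0.063 m and z of block1 in the frame of stock_bin between 0 and 0.05 m)) and ((x of block2 in the frame of order_box between -0.063 and 0.063 m and y of block2 in the frame of order_box between -0.068 and 0.068 m and z of block2 in the frame of order_box between 0 and 0.04 m) or (x of block2 in the frame of stock_bin between -0.063 and 0.063 m and y of block2 in the frame of stock_bin between -0.063 and 0.063 m and z of block2 in the frame of stock_bin between 0 and 0.05 m)) and ((x of block3 in the frame of order_box between -0.063 and 0.063 m and y of block3 in the frame of order_box between -0.068 and 0.068 m and z of block3 in the frame of order_box between 0 and 0.04 m) or (x of block3 in the frame of stock_bin between -0.063 and 0.063 m and y of block3 in the frame of stock_bin between -0.063 and 0.063 m and z of block3 in the frame of stock_bin between 0 and 0.05 m)) and ((x of block4 in the frame of order_box between -0.063 and 0.063 m and y of block4 in the frame of order_box between -0.068 and 0.068 m and z of block4 in the frame of order_box between 0 and 0.04 m) or (x of block4 in the frame of stock_bin between -0.063 and 0.063 m and y of block4 in the frame of stock_bin between -0.063 and 0.063 m and z of block4 in the frame of stock_bin between 0 and 0.05 m)) and ((world y of each of block1, block2, block3 above -0.2 m and world y of block4 below -0.2 m) or (world y of each of block1, block2, block4 above -0.2 m and world y of block3 below -0.2 m) or (world y of each of block1, block3, block4 above -0.2 m and world y of block2 below -0.2 m) or (world y of block1 below -0.2 m and world y of each of block2, block3, block4 above -0.2 m))), for 0.1 s.
At the end, for the whole second after the job is handed in: Three blocks lie at rest inside the cardboard order box and the fourth at rest inside the red stock bin; the tray is level again (joint below 0.04 rad) and the lid is shut (below 0.08 rad) (((x of block1 in the frame of order_box between -0.063 and 0.063 m and y of block1 in the frame of order_box between -0.068 and 0.068 m and z of block1 in the frame of order_box between 0 and 0.04 m) or (x of block1 in the frame of stock_bin between -0.063 and 0.063 m and y of block1 in the frame of stock_bin between -0.063 and 0.063 m and z of block1 in the frame of stock_bin between 0 and 0.05 m)) and ((x of block2 in the frame of order_box between -0.063 and 0.063 m and y of block2 in the frame of order_box between -0.068 and 0.068 m and z of block2 in the frame of order_box between 0 and 0.04 m) or (x of block2 in the frame of stock_bin between -0.063 and 0.063 m and y of block2 in the frame of stock_bin between -0.063 and 0.063 m and z of block2 in the frame of stock_bin between 0 and 0.05 m)) and ((x of block3 in the frame of order_box between -0.063 and 0.063 m and y of block3 in the frame of order_box between -0.068 and 0.068 m and z of block3 in the frame of order_box between 0 and 0.04 m) or (x of block3 in the frame of stock_bin between -0.063 and 0.063 m and y of block3 in the frame of stock_bin between -0.063 and 0.063 m and z of block3 in the frame of stock_bin between 0 and 0.05 m)) and ((x of block4 in the frame of order_box between -0.063 and 0.063 m and y of block4 in the frame of order_box between -0.068 and 0.068 m and z of block4 in the frame of order_box between 0 and 0.04 m) or (x of block4 in the frame of stock_bin between -0.063 and 0.063 m and y of block4 in the frame of stock_bin between -0.063 and 0.063 m and z of block4 in the frame of stock_bin between 0 and 0.05 m)) and ((world y of each of block1, block2, block3 above -0.2 m and world y of block4 below -0.2 m) or (world y of each of block1, block2, block4 above -0.2 m and world y of block3 below -0.2 m) or (world y of each of block1, block3, block4 above -0.2 m and world y of block2 below -0.2 m) or (world y of block1 below -0.2 m and world y of each of block2, block3, block4 above -0.2 m)) and value of joint lid below 0.08 rad and value of joint tray below 0.04 rad and linear speed of each of block1, block2, block3, block4 below 0.02 m/s and angular speed of each of block1, block2, block3, block4 below 0.5 rad/s); the robot touches nothing.
It fails at once if a block is lifted clear of the tray while the lid is still open (they are to be swept) (value of joint lid above 0.5 rad and height (world z) of any of block1, block2, block3, block4 above 0.17 m).
It fails at once if one of the other goods on the table (breakers, cartons, tape roll, screwdriver, calculator) is pushed more than 30 mm from its place (distance of any of breaker_a, breaker_b, carton_a, carton_b, tape_roll, screwdriver, calculator from where it was at the start of the episode above 0.03 m).
It also fails if it takes over 72 s, if anything falls off the work surface, if the arm or the gripper's body presses on something with over 40 N, if the wrist force passes 120 N, or if a joint passes its speed limit or range.

## Working session

There is one attempt and no reset: what is moved stays moved. The work goes in short steps, Python scripts to look and compute and a shell command to move; the robot and the scene stay as the last step left them, time stands still between calls to the robot, and variables do not carry over. Pictures are saved under pics/ and viewed, at most 12 in all, crops included, and the job is handed in when it is done.

```bash
mkdir -p pics; cat > h.py <<'E'
from rig import *
import numpy as np, cv2
from scipy.spatial.transform import Rotation as Rn
def px2w(cam,p,z):
    c=camera_info(cam);K=np.array(c["intrinsics"]);R=np.array(c["R"]);t=np.array(c["t"])
    d=R.T@np.linalg.inv(K)@np.array([p[0],p[1],1.]);o=-R.T@t
    return o+d*(z-o[2])/d[2]
def w2px(cam,X):
    c=camera_info(cam);v=np.array(c["intrinsics"])@(np.array(c["R"])@np.array(X)+np.array(c["t"]));return v[:2]/v[2]
def save(cam,n):
    im=grab_frame(cam);cv2.imwrite("pics/"+n+".png",im[:,:,::-1]);return im
E
python3 - <<'E'
from h import *
a=save("scene","s0");b=save("top","t0")
cv2.imwrite("pics/both.png",cv2.resize(np.vstack([b,a]),(800,1200))[:, :, ::-1])
for n,z in [("platform",.122),("block1",.137),("order_box",.045),("stock_bin",.06),("other_bin",.06),("tray_handle",.121),("lid",.14)]:
    for d in look_for(n,"top")[:5]: print(n,round(d["conf"],2),np.round(d["at"]),np.round(px2w("top",d["at"],z),3))
s=state();print(s["time"],s["tool_pos"],Rn.from_quat(s["tool_rot"]).as_matrix().round(3),s["grip_width"])
for c in("top","scene"):
    i=camera_info(c);print(c,-np.array(i["R"]).T@np.array(i["t"]),np.array(i["R"])[2])
E
```

```text
platform 0.96 [308. 220.] [ 0.556 -0.006  0.122]
platform 0.18 [150. 277.] [0.403 0.427 0.122]
block1 0.64 [297. 230.] [0.528 0.024 0.137]
block1 0.6 [330. 237.] [ 0.506 -0.067  0.137]
block1 0.49 [312. 228.] [ 0.532 -0.017  0.137]
order_box 0.85 [237. 192.] [0.646 0.198 0.045]
stock_bin 0.73 [409. 198.] [ 0.621 -0.303  0.06 ]
stock_bin 0.34 [306. 219.] [ 0.564 -0.002  0.06 ]
other_bin 0.74 [414. 258.] [ 0.446 -0.312  0.06 ]
other_bin 0.42 [371. 249.] [ 0.473 -0.19   0.06 ]
other_bin 0.28 [306. 221.] [ 0.558 -0.002  0.06 ]
tray_handle 0.8 [300. 219.] [0.559 0.016 0.121]
lid 0.7 [150. 276.] [0.408 0.423 0.14 ]
0.45 [ 0.173416   -0.52191576  0.20539424] [[ 0.949  0.315 -0.   ]
 [ 0.315 -0.949  0.   ]
 [ 0.    -0.    -1.   ]] 0.09384250286392402
top [0.46001793 0.0432837  1.32111214] [ 0.09174175  0.01461449 -0.99567558]
scene [ 1.11241256 -0.55066088  0.70679511] [-0.528245    0.59708966 -0.60368962]
```

View pics/t0.png

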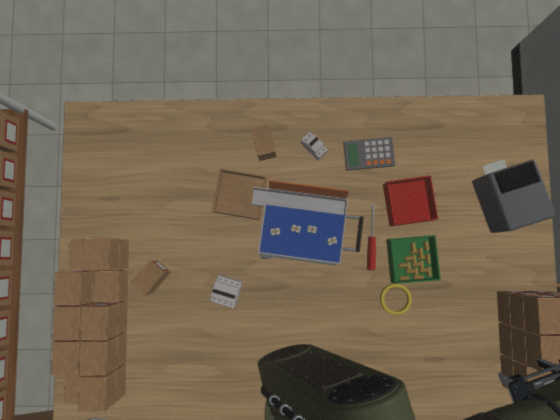

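View pics/s0.png

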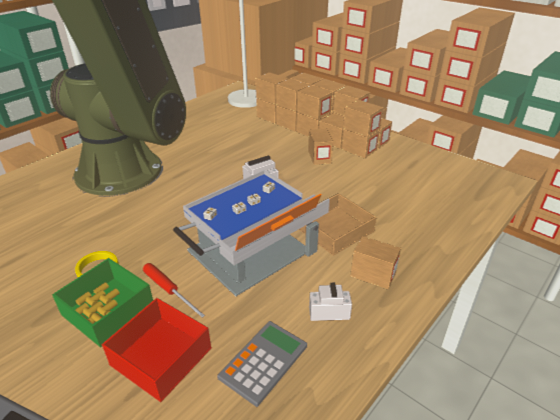

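The top view shows the blue platform around (303,233) with four blocks at about (275,231), (296,229), (312,229) and (332,241). The handle is at (360,233), the red bin at (411,201), the order box at (240,194), and the open lid at (308,188). The scene view agrees with this.

```bash
cat > fit.py <<'E'
from h import *
def hsv(im): return cv2.cvtColor(np.ascontiguousarray(im),cv2.COLOR_RGB2HSV)
def big(m):
    cs,_=cv2.findContours(m.astype(np.uint8),cv2.RETR_EXTERNAL,cv2.CHAIN_APPROX_NONE);return max(cs,key=cv2.contourArea)
E
python3 - <<'E'
from fit import *
for cam in("top","scene"):
    im=grab_frame(cam);H=hsv(im)
    m=(H[...,0]>105)&(H[...,0]<130)&(H[...,1]>140)
    c=cv2.convexHull(big(m))
    W=np.array([px2w(cam,p,.122)[:2] for p in c[:,0,:].astype(float)],np.float32)
    r=cv2.minAreaRect(W*1000);bp=cv2.boxPoints(r);print(cam,r,bp.round())
    hull=np.zeros(m.shape,np.uint8);cv2.fillConvexPoly(hull,c,1);hull=cv2.erode(hull,np.ones((3,3)))
    w=((hull>0)&~m).astype(np.uint8)
    n,l,st,ce=cv2.connectedComponentsWithStats(w)
    for i in range(1,n):
        if st[i,4]>15: print(" blk",st[i,4],ce[i].round(1),px2w(cam,ce[i],.131).round(3))
    if cam=="top":
        m=((H[...,0]<5)|(H[...,0]>175))&(H[...,1]>150);m[:,:380]=0;m[240:]=0
        r=cv2.minAreaRect(np.array([px2w(cam,p,.06)[:2] for p in big(m)[:,0].astype(float)],np.float32)*1000);print("red",r)
        o=outline_of("order_box","top")[0]["mask"];r=cv2.minAreaRect(np.array([px2w(cam,p,.045)[:2] for p in big(o)[:,0].astype(float)],np.float32)*1000);print("box",r)
        for n,z in(("tray_handle",.115),("screwdriver",.015),("breaker_a",.072),("carton_a",.075),("tape_roll",.02)):
            for d in outline_of(n,"top")[:2]:
                c=big(d["mask"])[:,0].astype(float);P=np.array([px2w(cam,p,z) for p in c]);print(n,round(d["conf"],2),P.min(0).round(3),P.max(0).round(3))
E
```

```text
top ((518.928955078125, 10.341278076171875), (213.54095458984375, 125.36045837402344), 81.6064224243164) [[ 441.  -86.]
 [ 565. -104.]
 [ 597.  107.]
 [ 473.  125.]]
 blk 96 [295.4 228.2] [0.532 0.028 0.131]
 blk 98 [311.4 229. ] [ 0.529 -0.016  0.131]
 blk 113 [274.2 231.4] [0.524 0.086 0.131]
 blk 103 [331.9 240.5] [ 0.497 -0.071  0.131]
red ((614.0286865234375, -307.755859375), (127.7079086303711, 135.23843383789062), 7.483043670654297)
box ((641.7996215820312, 191.60360717773438), (144.50933837890625, 132.6983642578125), 79.84724426269531)
tray_handle 0.56 [ 0.439 -0.157  0.115] [0.669 0.148 0.115]
screwdriver 0.77 [ 0.415 -0.21   0.015] [ 0.513 -0.184  0.015]
screwdriver 0.24 [ 0.527 -0.032  0.015] [ 0.545 -0.011  0.015]
breaker_a 0.87 [0.314 0.181 0.072] [0.405 0.269 0.072]
breaker_a 0.72 [ 0.438 -0.167  0.072] [0.676 0.152 0.072]
carton_a 0.96 [0.353 0.389 0.075] [0.449 0.494 0.075]
carton_a 0.9 [0.738 0.084 0.075] [0.839 0.151 0.075]
tape_roll 0.65 [ 0.284 -0.31   0.02 ] [ 0.371 -0.219  0.02 ]
scene ((521.9649047851562, 7.602294921875), (214.00917053222656, 131.06814575195312), 81.78496551513672) [[ 442.  -89.]
 [ 572. -108.]
 [ 602.  104.]
 [ 472.  123.]]
 blk 136 [268.4 186.9] [0.526 0.08  0.131]
 blk 146 [253.5 199. ] [0.534 0.023 0.131]
 blk 153 [238.9 207.5] [ 0.532 -0.02   0.131]
 blk 157 [209.8 213.3] [ 0.5   -0.074  0.131]
```

```bash
cat >> h.py <<'E'
O=np.array([.540,.006]);YAW=np.radians(-8.3)
SX=np.array([np.cos(YAW),np.sin(YAW)]);SY=np.array([-SX[1],SX[0]])
def st(p): d=np.array(p[:2])-O;return np.array([d@SX,d@SY,p[2]])
def wd(s): return np.r_[O+s[0]*SX+s[1]*SY,s[2]]
def where():
    s=state();R=Rn.from_quat(s["tool_rot"]).as_matrix();print("t",s["time"],"stand",st(s["tool_pos"]).round(4),"yaw",np.degrees(np.arctan2(R[1,0],R[0,0])).round(2),"f",np.round(s["ft_force"],1),"w",round(s["grip_width"],4));return s,R
def delta(s_target,yaw=-8.3):
    s,R=where();print("d",(R.T@(wd(s_target)-s["tool_pos"])).round(4),"twist",round(np.degrees(np.arctan2(R[1,0],R[0,0]))-yaw,2))
E
python3 -m jog '0.04 -0.032 0 3; 0.08 -0.064 0 6; 0.12 -0.096 0 9; 0.155 -0.125 0 12; 0.19 -0.155 0 15; 0.225 -0.185 0 18; 0.26 -0.215 0 21; 0.295 -0.245 0 24; 0.33 -0.272 0 26.6; 0.365 -0.3 0 26.6' 255 20
python3 -c "
from h import *
delta([-.045,-.025,.16])"
```

```text
time: 1.85
tool_pos: [0.426, -0.1204, 0.2058]
tool_rot: [0.997, -0.072, 0.0, 0.0]
ft_force: [1.2, -0.5, 0.1]
grip_width: 0.0174
finger_force: 0.0
t 1.85 stand [-0.0946 -0.1415  0.2058] yaw -8.31 f [ 1.2 -0.5  0.1] w 0.0174
d [ 0.0495 -0.1166  0.0458] twist -0.01
```

```bash
python3 -m jog '0.017 -0.04 0 0; 0.034 -0.08 0 0; 0.048 -0.116 0.01 0; 0.048 -0.116 0.045 0; 0.048 -0.116 0.07 0; 0.048 -0.116 0.0795 0; 0.048 -0.116 0.0795 0'
python3 -c "
from h import *
delta([.042,-.025,.126])
save('scene','s1')"
```

```text
time: 2.55
tool_pos: [0.4889, -0.0143, 0.1254]
tool_rot: [0.997, -0.072, -0.001, -0.0]
ft_force: [-1.0, -0.4, 0.7]
grip_width: 0.0005
finger_force: 0.0
t 2.55 stand [-0.0476 -0.0274  0.1254] yaw -8.23 f [-1.  -0.4  0.7] w 0.0005
d [ 0.0896 -0.0023 -0.0008] twist 0.07
```

View pics/s1.png

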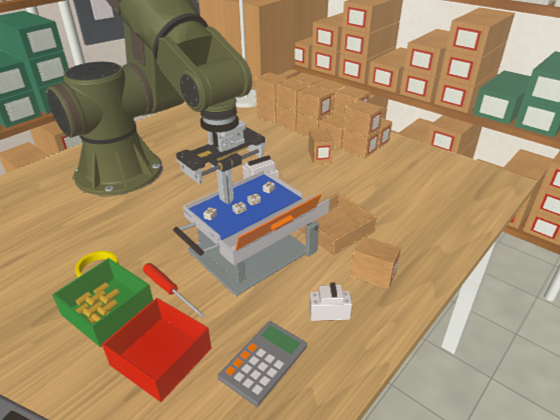

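The fingertips at (229,200) stand on the platform just behind block 3 at (239,207), so I push.

```bash
python3 -m jog '0.015 -0.002 0 0; 0.03 -0.002 0 0; 0.04 -0.002 0 0; 0.05 -0.002 0 0; 0.06 -0.002 0 0; 0.07 -0.002 0 0; 0.078 -0.002 0 0; 0.086 -0.002 0 0; 0.094 -0.002 0 0; 0.094 -0.002 0 0'
python3 -m jog '-0.02 0 -0.015 0; -0.04 0 -0.04 0; -0.08 -0.015 -0.04 0; -0.096 -0.042 -0.03 0; -0.096 -0.042 0 0; -0.096 -0.042 0 0'
python3 -c "
from h import *
delta([.044,.018,.126])
save('scene','s2')"
```

```text
time: 3.6
tool_pos: [0.5833, -0.0258, 0.1258]
tool_rot: [0.997, -0.072, 0.0, 0.0]
ft_force: [0.5, 0.6, -0.2]
grip_width: 0.0005
finger_force: 0.0
time: 4.2
tool_pos: [0.492, 0.0302, 0.1238]
tool_rot: [0.997, -0.071, -0.002, 0.0]
ft_force: [0.1, 0.1, -0.3]
grip_width: 0.0003
finger_force: 0.0
t 4.2 stand [-0.051   0.017   0.1238] yaw -8.16 f [ 0.1  0.1 -0.3] w 0.0003
d [ 0.095  -0.0007 -0.0025] twist 0.14
```

View pics/s2.png

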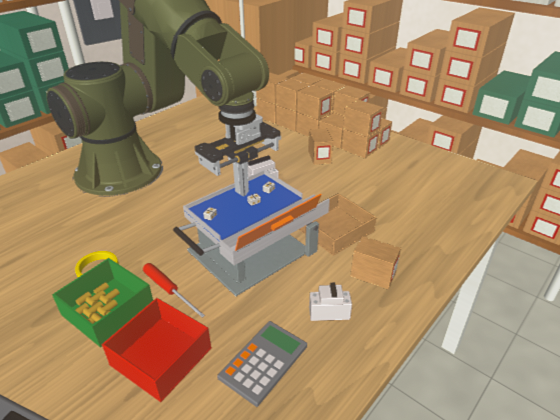

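Block 3 is gone from the platform and in the trough. The tip is now behind block 2 at (254,199). I sweep it, then block 1.

```bash
python3 -m jog '0.015 0 0 0; 0.03 0 0 0; 0.04 0 0 0; 0.05 0 0 0; 0.06 0 0 0; 0.07 0 0 0; 0.078 0 0 0; 0.088 0 0 0; 0.096 0 0 0; 0.096 0 0 0'
python3 -m jog '-0.02 0 -0.015 0; -0.04 0 -0.04 0; -0.08 -0.015 -0.04 0; -0.109 -0.04 -0.04 0; -0.109 -0.057 -0.025 0; -0.109 -0.057 -0.001 0; -0.109 -0.057 -0.001 0'
python3 -c "
from h import *
delta([.044,.074,.126])"
python3 -m jog '0.015 0 0 0; 0.03 0 0 0; 0.04 0 0 0; 0.05 0 0 0; 0.06 0 0 0; 0.07 0 0 0; 0.08 0 0 0; 0.09 0 0 0; 0.1 0 0 0; 0.108 0 0 0'
python3 -m jog '0 0 0 0; -0.02 0 -0.015 0; -0.04 0.03 -0.05 0;-0.08 0.05 -0.08 0;-0.11 0.06 -0.1 0; -0.14 0.06 -0.1 0'
python3 -c "
from h import *
delta([.13,.045,.21])
a=save('scene','s3');b=save('top','t3')
cv2.imwrite('pics/c3.png',np.hstack([cv2.resize(a[150:300,150:350],(400,300)),cv2.resize(b[160:280,220:380],(400,300))])[:,:,::-1])"
```

```text
time: 5.25
tool_pos: [0.5893, 0.0158, 0.1258]
tool_rot: [0.997, -0.072, 0.0, 0.0]
ft_force: [0.0, 0.2, 0.1]
grip_width: 0.0002
finger_force: 0.0
time: 5.95
tool_pos: [0.4873, 0.0882, 0.1249]
tool_rot: [0.997, -0.071, -0.002, 0.0]
ft_force: [0.2, 0.0, -0.4]
grip_width: 0.0009
finger_force: 0.0
t 5.95 stand [-0.064   0.0737  0.1249] yaw -8.17 f [ 0.2  0.  -0.4] w 0.0009
d [ 0.108  -0.     -0.0016] twist 0.13
time: 6.95
tool_pos: [0.5966, 0.0723, 0.1269]
tool_rot: [0.997, -0.072, -0.0, -0.0]
ft_force: [-0.8, -0.3, -0.3]
grip_width: 0.0004
finger_force: 0.0
time: 7.55
tool_pos: [0.4479, 0.0323, 0.2297]
tool_rot: [0.997, -0.072, 0.002, -0.0]
ft_force: [-0.2, -0.6, -1.1]
grip_width: 0.0006
finger_force: 0.0
t 7.55 stand [-0.095   0.0127  0.2297] yaw -8.29 f [-0.2 -0.6 -1.1] w 0.0006
d [ 0.2249 -0.0322  0.0208] twist 0.01
```

View pics/c3.png

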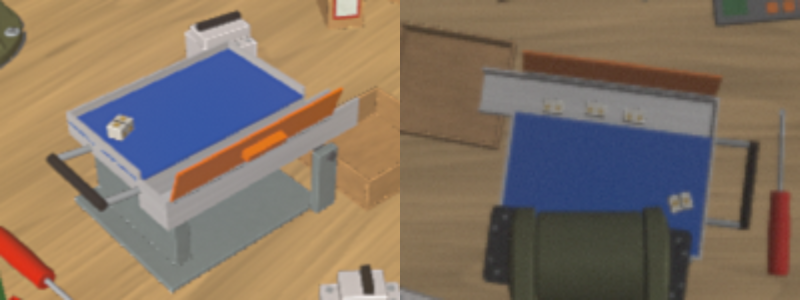

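Three blocks lie in the trough in the right crop at (553,107), (595,110) and (633,117). The fourth is on the platform at (680,202), and the lid is open. Next I shut the lid from behind.

```bash
python3 -m jog '0.045 -0.007 0.004 0; 0.09 -0.014 0.008 0; 0.135 -0.021 0.012 0; 0.18 -0.028 0.014 0; 0.225 -0.032 0.014 0; 0.232 -0.032 0.014 0; 0.232 -0.032 0.05 0; 0.232 -0.032 0.077 0; 0.232 -0.032 0.077 0'
python3 -m jog '-0.008 0 0 0; -0.016 0 0 0; -0.024 0 0 0; -0.032 0 0 0; -0.040 0 0 0; -0.047 0 0 0; -0.055 0 0 0; -0.06 0 0 0; -0.06 0 0 0'
python3 -c "
from h import *
a=save('scene','s4');b=save('top','t4')
where()
cv2.imwrite('pics/c4.png',np.hstack([cv2.resize(a[100:300,150:417],(400,300)),cv2.resize(b[160:280,220:380],(400,300))])[:,:,::-1])"
```

```text
time: 8.55
tool_pos: [0.681, 0.0317, 0.1455]
tool_rot: [0.997, -0.072, -0.004, 0.0]
ft_force: [0.2, 0.5, -1.0]
grip_width: 0.0004
finger_force: 0.0
time: 9.45
tool_pos: [0.623, 0.0403, 0.1501]
tool_rot: [0.997, -0.072, 0.0, -0.0]
ft_force: [0.1, 0.1, 0.2]
grip_width: 0.0004
finger_force: 0.0
t 9.55 stand [0.0777 0.0459 0.15  ] yaw -8.22 f [0.  0.8 0. ] w 0.0001
```

View pics/c4.png

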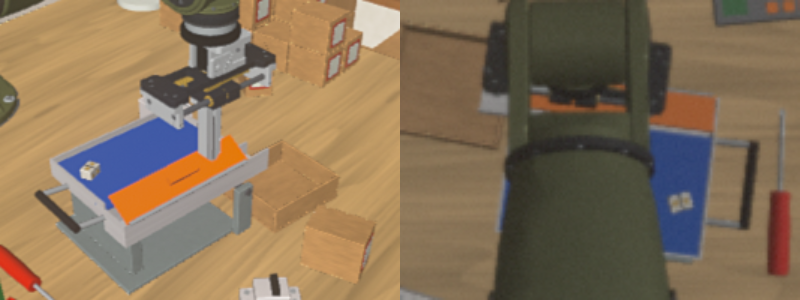

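The lid has fallen over the trough, and the extra block is still at (680,202) in the right crop. Next I go up and over it with a quarter turn.

```bash
python3 -m jog '0 0 -0.03 0; 0 0 -0.06 -8; -0.02 0.02 -0.06 -16; -0.04 0.04 -0.06 -24; -0.06 0.07 -0.06 -32; -0.08 0.1 -0.06 -40; -0.1 0.13 -0.06 -48; -0.108 0.13 -0.06 -56; -0.108 0.13 -0.06 -64; -0.108 0.13 -0.06 -72' 119 20
python3 -m jog '0 0 0 -8; 0 0 0 -16; 0 0 0 -18; 0 0 0 -18'
python3 - <<'E'
from fit import *
delta([-.0305,-.0835,.124],81.7)
print(state()["joint_positions"])
for cam in("top","scene"):
    im=grab_frame(cam);H=hsv(im)
    c0=w2px(cam,wd([-.0305,-.0835,.131]))
    for d in look_for("block1",cam)[:4]: print(cam,round(d["conf"],2),np.round(d["at"],1),st(px2w(cam,d["at"],.131)).round(4),c0.round(1))
    m=(H[...,0]>105)&(H[...,0]<130)&(H[...,1]>140)
    if cam=="scene":
        x,y=c0.astype(int);sub=((~m)&(im.min(2)>70)).astype(np.uint8);cv2.imwrite("pics/c5.png",cv2.resize(im[100:300,120:387],(800,600))[:,:,::-1])
    print(cam)
E
```

```text
time: 10.55
tool_pos: [0.498, -0.0734, 0.2102]
tool_rot: [0.848, 0.53, 0.0, 0.0]
ft_force: [0.5, -0.1, -0.6]
grip_width: 0.0501
finger_force: 0.0
time: 10.95
tool_pos: [0.4982, -0.0731, 0.2099]
tool_rot: [0.756, 0.655, 0.0, 0.0]
ft_force: [-0.0, 0.2, -0.7]
grip_width: 0.0504
finger_force: 0.0
t 10.95 stand [-0.03   -0.0843  0.2099] yaw 81.8 f [-0.   0.2 -0.7] w 0.0504
d [ 0.0009 -0.0005  0.0859] twist 0.1
[-2.18517767e-01  1.92416389e-01  1.64412720e+00 -2.32153765e-05
  1.30501766e+00 -7.53789752e-02]
top 0.72 [289.6 218.9] [0.012  0.0398 0.131 ] [332.4 240.3]
top
scene 0.45 [341.7 224.8] [0.1802 0.0954 0.131 ] [209.8 212.5]
scene
```

View pics/c5.png

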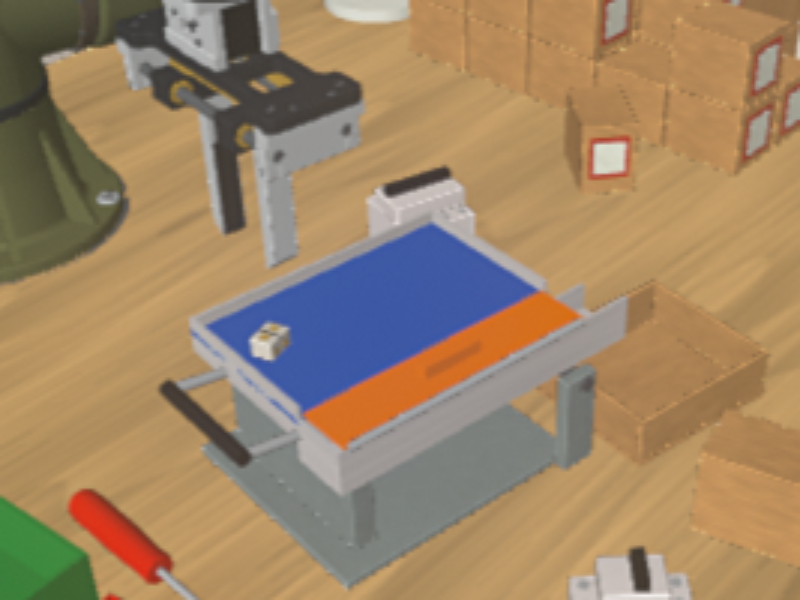

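The lid is shut and the block at (269,341) in the crop has not moved. The gripper is straddling it, so I descend and grip.

```bash
python3 -m jog '0 0 0.03 0; 0 0 0.055 0; 0 0 0.075 0; 0 0 0.0855 0; 0 0 0.0855 0'
python3 -m jog '0 0 0 0; 0 0 0 0; 0 0 0 0; 0 0 0 0; 0 0 0 0' 255 25
python3 -m jog '0 0 -0.02 0; 0 0 -0.05 0; 0 0 -0.085 0; 0 0 -0.085 0'
python3 - <<'E'
from h import *
R=np.array([.614,-.3078,.15])
print(st(R)); delta(st(R),81.7)
E
```

```text
time: 11.65
tool_pos: [0.4978, -0.073, 0.1238]
tool_rot: [0.756, 0.654, -0.0, -0.0]
ft_force: [-0.2, -0.3, -0.2]
grip_width: 0.0504
finger_force: 0.0
time: 12.15
tool_pos: [0.4981, -0.0731, 0.1248]
tool_rot: [0.756, 0.655, 0.0, 0.0]
ft_force: [-0.5, -0.0, 1.7]
grip_width: 0.0181
finger_force: 25.0
time: 12.55
tool_pos: [0.4995, -0.0733, 0.2138]
tool_rot: [0.756, 0.655, 0.002, 0.003]
ft_force: [0.3, 0.2, -0.3]
grip_width: 0.0179
finger_force: 25.0
[ 0.11852388 -0.29983083  0.15      ]
t 12.55 stand [-0.0286 -0.0844  0.2138] yaw 81.78 f [ 0.3  0.2 -0.3] w 0.0179
d [-0.2156  0.1464  0.0649] twist 0.08
```

```bash
python3 -m jog '-0.036 0.0245 0 0; -0.072 0.049 0 0; -0.108 0.0735 0 0; -0.144 0.098 0 0; -0.18 0.122 0 0; -0.216 0.146 0.02 0; -0.216 0.146 0.065 0; -0.216 0.146 0.11 0; -0.216 0.146 0.15 0; -0.216 0.146 0.187 0'
python3 -m jog '0 0 0 0; 0 0 0.003 0; 0 0 0.003 0'
python3 -m jog '0 0 0 0; 0 0 0 0; 0 0 0 0; 0 0 -0.04 0; 0 0 -0.09 0; 0 0 -0.14 0; 0 0 -0.18 0; 0 0 -0.18 0' 119
python3 - <<'E'
from h import *
where()
a=save('scene','s6')
cv2.imwrite('pics/c6.png',a[200:400,60:340,::-1])
delta([0,-.157,.2])
E
```

```text
time: 13.55
tool_pos: [0.6108, -0.3074, 0.0194]
tool_rot: [0.756, 0.655, -0.0, -0.001]
ft_force: [-0.3, 0.1, -0.6]
grip_width: 0.0179
finger_force: 25.0
time: 13.85
tool_pos: [0.6125, -0.3082, 0.0215]
tool_rot: [0.756, 0.655, 0.0, 0.001]
ft_force: [0.2, -0.4, 0.3]
grip_width: 0.0179
finger_force: 25.0
time: 14.65
tool_pos: [0.6132, -0.3086, 0.207]
tool_rot: [0.756, 0.655, 0.002, 0.005]
ft_force: [0.1, -0.2, 0.5]
grip_width: 0.0503
finger_force: 0.0
t 14.65 stand [ 0.1179 -0.3007  0.207 ] yaw 81.78 f [ 0.1 -0.2  0.5] w 0.0503
t 14.7 stand [ 0.117  -0.3004  0.203 ] yaw 81.78 f [ 0.5  0.2 -0.8] w 0.0503
d [ 0.1436 -0.1168  0.0021] twist 90.08
```

View pics/c6.png

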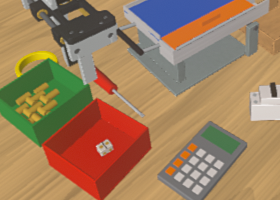

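The block lies in the red bin at (104,147) in the crop. On to the handle.

```bash
python3 -m jog '0.014 -0.012 0 8.2; 0.028 -0.024 0 16.4; 0.042 -0.036 0 24.6; 0.056 -0.048 0 32.8; 0.07 -0.06 0 41; 0.09 -0.075 0 49.2; 0.11 -0.09 0 57.4; 0.125 -0.1 0 65.6; 0.1436 -0.1168 0 73.8; 0.1436 -0.1168 0 82' 146 12
python3 -m jog '0 0 0 8; 0 0 0 8; 0 0 0 8'
python3 - <<'E'
from h import *
delta([0,-.157,.096])
b=save('top','t7');a=save('scene','s7')
for cam in('top','scene'):
  for e in(-.049,.049): print(cam,w2px(cam,wd([e,-.157,.115])).round(1))
cv2.imwrite('pics/c7.png',np.hstack([cv2.resize(a[170:290,150:310],(400,300)),cv2.resize(b[190:280,300:420],(400,300))])[:,:,::-1])
E
```

```text
time: 15.7
tool_pos: [0.5151, -0.1469, 0.1985]
tool_rot: [1.0, -0.004, -0.001, -0.0]
ft_force: [0.1, -0.1, -0.0]
grip_width: 0.0398
finger_force: 0.0
time: 16.0
tool_pos: [0.5162, -0.1488, 0.1986]
tool_rot: [0.998, -0.07, -0.001, -0.0]
ft_force: [-0.3, -0.6, 0.6]
grip_width: 0.0401
finger_force: 0.0
t 16.0 stand [-0.0012 -0.1566  0.1986] yaw -7.98 f [-0.3 -0.6  0.6] w 0.0401
d [0.0013 0.0004 0.1026] twist 0.32
top [357.6 250.7]
top [361.8 215.6]
scene [175.9 228.6]
scene [201.8 252.7]
```

View pics/c7.png

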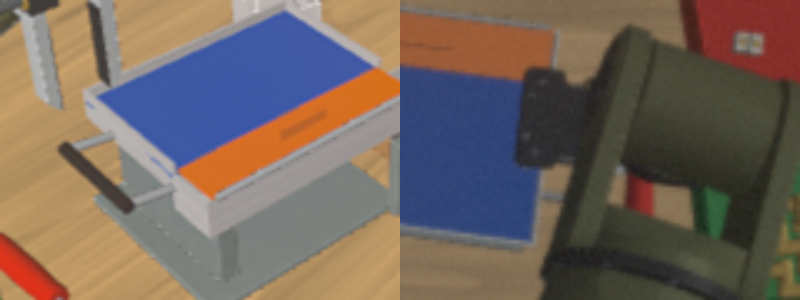

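The handle ends at about (176,230) and (201,252) in the full picture match the prediction. I descend and pinch.

```bash
python3 -m jog '0 0 0.035 0.3; 0 0 0.065 0.3; 0 0 0.09 0.3; 0 0 0.102 0.3; 0 0 0.102 0.3'
python3 -m jog '0 0 0 0; 0 0 0 0; 0 0 0 0; 0 0 0 0; 0 0 0 0' 255 14
python3 - <<'E'
from h import *
where()
for th in np.arange(.05,.91,.05): print(th.round(2),"dy(tool)",-(267*(1-np.cos(th))+30*np.sin(th)).round(0),"dz",-(30*(np.cos(th)-1)+267*np.sin(th)).round(0))
E
```

```text
time: 16.6
tool_pos: [0.5159, -0.1487, 0.0962]
tool_rot: [0.997, -0.074, -0.001, -0.0]
ft_force: [0.1, 0.8, -0.4]
grip_width: 0.0401
finger_force: 0.0
time: 17.1
tool_pos: [0.5168, -0.1488, 0.0981]
tool_rot: [0.997, -0.074, 0.001, 0.0]
ft_force: [-0.1, 1.2, 4.6]
grip_width: 0.0113
finger_force: 14.0
t 17.1 stand [-0.0006 -0.1566  0.0981] yaw -8.52 f [-0.1  1.2  4.6] w 0.0113
0.05 dy(tool) -2.0 dz -13.0
0.1 dy(tool) -4.0 dz -27.0
0.15 dy(tool) -7.0 dz -40.0
0.2 dy(tool) -11.0 dz -52.0
0.25 dy(tool) -16.0 dz -65.0
0.3 dy(tool) -21.0 dz -78.0
0.35 dy(tool) -26.0 dz -90.0
0.4 dy(tool) -33.0 dz -102.0
0.45 dy(tool) -40.0 dz -113.0
0.5 dy(tool) -47.0 dz -124.0
0.55 dy(tool) -55.0 dz -135.0
0.6 dy(tool) -64.0 dz -146.0
0.65 dy(tool) -73.0 dz -155.0
0.7 dy(tool) -82.0 dz -165.0
0.75 dy(tool) -92.0 dz -174.0
0.8 dy(tool) -102.0 dz -182.0
0.85 dy(tool) -113.0 dz -190.0
0.9 dy(tool) -125.0 dz -198.0
```

```bash
python3 -m jog '0 -0.002 -0.013 0; 0 -0.004 -0.027 0; 0 -0.007 -0.04 0; 0 -0.011 -0.052 0; 0 -0.016 -0.065 0; 0 -0.021 -0.078 0; 0 -0.026 -0.09 0; 0 -0.033 -0.102 0; 0 -0.04 -0.113 0; 0 -0.047 -0.124 0'
python3 -m jog '0 -0.008 -0.011 0; 0 -0.017 -0.022 0; 0 -0.026 -0.031 0; 0 -0.035 -0.041 0; 0 -0.045 -0.05 0; 0 -0.055 -0.058 0; 0 -0.055 -0.058 0; 0 -0.055 -0.058 0'
python3 - <<'E'
from h import *
where()
a=save('scene','s8');b=save('top','t8')
cv2.imwrite('pics/c8.png',np.hstack([cv2.resize(a[90:290,150:417],(400,300)),cv2.resize(b[160:280,200:360],(400,300))])[:,:,::-1])
E
```

```text
time: 18.1
tool_pos: [0.5232, -0.1033, 0.2231]
tool_rot: [0.997, -0.075, 0.0, 0.001]
ft_force: [-3.4, -10.5, 4.2]
grip_width: 0.0116
finger_force: 14.0
time: 18.9
tool_pos: [0.5317, -0.0488, 0.282]
tool_rot: [0.997, -0.074, 0.001, 0.001]
ft_force: [-3.8, -11.2, 11.9]
grip_width: 0.0115
finger_force: 14.0
t 18.9 stand [-0.0003 -0.0554  0.282 ] yaw -8.54 f [ -3.8 -11.2  11.9] w 0.0115
```

View pics/c8.png

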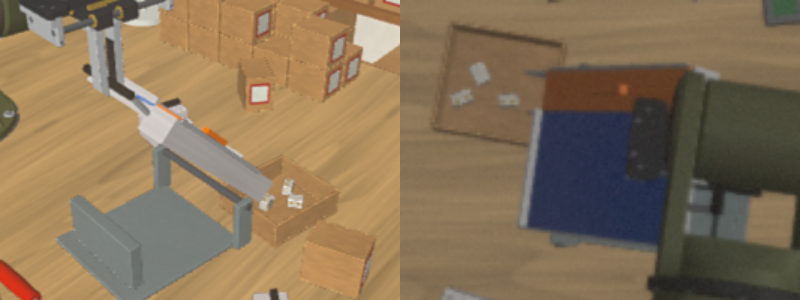

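All three blocks are in the order box, in the right crop at (480,73), (460,97) and (508,100). I hold a moment and then lower along the same arc.

```bash
python3 -m jog '0 0 0 0; 0 0 0 0; 0 0 0 0; 0 0 0 0; 0 0.01 0.008 0; 0 0.02 0.017 0; 0 0.029 0.027 0; 0 0.038 0.036 0; 0 0.047 0.047 0; 0 0.055 0.058 0'
python3 -c "
from h import *
im=save('top','t9')
for d in look_for('block1','top')[:5]: print(round(d['conf'],2),np.round(d['at']),px2w('top',d['at'],.012).round(3))
cv2.imwrite('pics/c9.png',cv2.resize(im[160:280,200:440],(800,400))[:,:,::-1])"
```

```text
time: 20.0
tool_pos: [0.5237, -0.1032, 0.2222]
tool_rot: [0.997, -0.074, 0.001, 0.001]
ft_force: [2.2, -4.7, 1.4]
grip_width: 0.0114
finger_force: 14.0
0.58 [244. 200.] [0.627 0.181 0.012]
0.51 [402. 202.] [ 0.614 -0.294  0.012]
0.38 [226. 201.] [0.625 0.236 0.012]
```

View pics/c9.png

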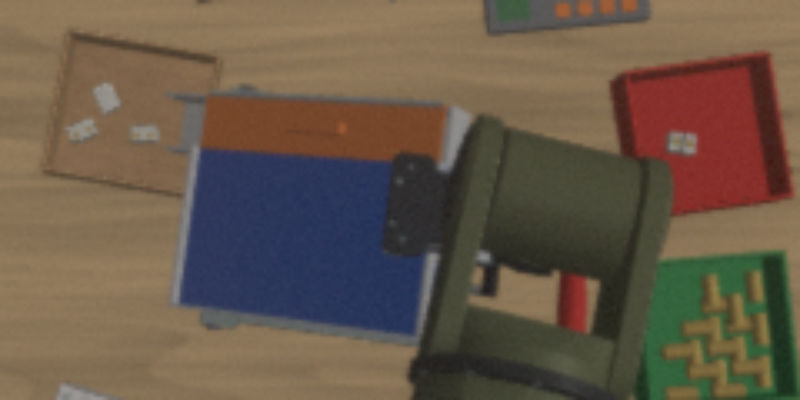

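The three blocks are at rest in the box at (106,97), (82,130) and (145,133), and the lid is shut. I lower the rest of the way and release.

```bash
python3 -m jog '0 0.007 0.011 0; 0 0.014 0.022 0; 0 0.021 0.034 0; 0 0.026 0.046 0; 0 0.031 0.059 0; 0 0.036 0.072 0; 0 0.04 0.084 0; 0 0.043 0.097 0; 0 0.045 0.111 0; 0 0.047 0.123 0'
python3 -m jog '0 0 0.001 0; 0 0 0.001 0; 0 0 0.001 0'
python3 -m jog '0 0 0 0; 0 0 0 0; 0 0 0 0; 0 0 0 0; 0 0 -0.03 0; 0 0 -0.07 0; 0 0 -0.11 0; 0 0 -0.15 0; 0 0 -0.15 0; 0 0 -0.15 0' 146
python3 -c "
from h import *
where();a=save('scene','s10');b=save('top','t10')
cv2.imwrite('pics/c10.png',np.hstack([cv2.resize(a[140:390,80:413],(400,300)),cv2.resize(b[160:280,200:360],(400,300))])[:,:,::-1])"
```

```text
time: 21.1
tool_pos: [0.5163, -0.1489, 0.0972]
tool_rot: [0.997, -0.074, -0.0, -0.0]
ft_force: [0.0, 12.1, 21.5]
grip_width: 0.0114
finger_force: 14.0
time: 21.4
tool_pos: [0.5162, -0.1486, 0.0972]
tool_rot: [0.997, -0.074, -0.001, -0.0]
ft_force: [-1.3, 1.1, -2.5]
grip_width: 0.0113
finger_force: 14.0
time: 22.4
tool_pos: [0.5166, -0.1489, 0.2478]
tool_rot: [0.997, -0.074, 0.001, 0.0]
ft_force: [-0.4, -0.6, -0.9]
grip_width: 0.0398
finger_force: 0.0
t 22.4 stand [-0.0008 -0.1567  0.2478] yaw -8.52 f [-0.4 -0.6 -0.9] w 0.0398
```

View pics/c10.png

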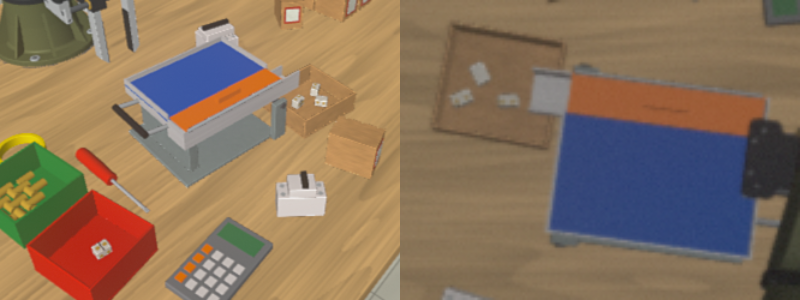

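The tray is level and the lid shut. Three blocks are in the order box near (315,97) in the left crop, one is in the red bin at (102,248), and the gripper is clear.

```bash
python3 -c "
from rig import *
print(sign_off())"
```

```text
the job is handed in; nothing more can be done
None
```

The job is handed in at about 22 s of the 72 s limit: the last pictures show three blocks in the order box, the extra one in the red bin, and the tray level with the lid shut; `sign_off()` returned no verdict.

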